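# Hold a tall tube back against the shelf pusher

## Task

Pull the tall cardboard tube (not the short one) up out of the wooden stock holder and stand it upright in the spring-pusher lane, between the front lip and the white pusher plate. Then slide it straight back along the lane floor, pressing the plate with the tube and not with the fingers, until the pusher meets its hard stop, and finish while still holding the tube there, upright and down on the lane floor, with the pusher fully back. Press firmly but do not crush the tube, and leave the short tube and everything else on the counter where it stands.

Things in the scene. Friction and masses are not known exactly. Their poses are not given: they have to be found in the camera images.
- tall_tube_mid (a point): Centre (half-way up) of the tall closed cardboard tube: round, 38 mm diameter, 150 mm tall, about 0.15 kg, z axis up along the tube. It starts upright in one of the holder's two sockets, its foot 10 mm above the counter, its upper 95 mm standing free above the holder. It is stiff: it bears a firm grip, but not more than 40 N against the pusher plate.
- short_tube_mid (a point): Centre of the short cardboard tube of the same look and 38 mm diameter, 95 mm tall, in the holder's other socket (its top 40 mm above the holder). Leave it there.
- holder: Fixed wooden block 180 x 84 x 65 mm high (own x, y, z) with two round sockets of 46 mm diameter, 55 mm deep, at own x = -50 and +50 mm, y = 0. Origin at the centre of its underside, on the counter.
- tray: Fixed grey spring-pusher lane. Origin on the counter under the lane's centre line; own +x points along the lane to the front lip, -x is the press direction, y across. Base x = -180 to +80 mm, 72 wide; lane floor 10 mm above the counter. Front lip at x = 72 to 80, 12 mm above the floor. Side rails at y = +-26 to 32, 15 mm above the floor. Free gap for the tube in front of the plate: x = 0 to 72.
- pusher_face (a point): Centre of the front face of the white pusher plate (46 mm wide, 6 thick, from 12 to 115 mm above the counter; this point 63.5 mm). Face at tray x = 0 when forward, x = -60 mm at the hard stop. Behind it a sprung rod with a collar runs into a dark steel stop block (tray x = -76 to -106, 64 wide, top 80 mm above the counter); the collar meets the block at the stop.
- pusher (a joint): Travel of the pusher in m: 0 = fully forward (at rest), 0.060 = at the hard stop. The spring (80 N/m) pushes it forward with 3 N at 0, growing to about 8 N at the stop; it springs back if let go.
- honey_jar: Bystander, origin at the centre of its underside: amber glass jar with white lid, 54 mm wide, 70 mm high. Leave alone.
- spice_jar: Bystander, origin at the centre of its underside: clear glass jar with steel lid, 48 mm wide, 75 mm high. Leave alone.
- salve_tin: Bystander, origin at the centre of its underside: flat aluminium tin, 60 mm wide, 30 mm high. Leave alone.
- tea_box: Bystander, origin at the centre of its underside: plain cardboard box 70 x 50 x 85 mm high. Leave alone.
- drop_bottle: Bystander, origin at the centre of its underside: small amber bottle, 40 mm wide, 100 mm high. Leave alone.
- oil_bottle: Bystander, origin at the centre of its underside: green bottle, 48 mm wide, 115 mm high. Leave alone.
There are look-alikes about, which are no part of the job. Of the things like the holder, leave any that is green; of the rest the larger one is meant.

How it is judged:
By the outcome, as a careful person would: the job done as asked, in the order asked, and still so for the second after the job is handed in, while the arm keeps its last pose, push and grip.
It also fails if it takes over 50 s, if anything falls off the work surface, if the arm or the gripper's body presses on something with over 40 N, if the wrist force passes 120 N, or if a joint passes its speed limit or range.

## Robot

A 6-joint arm with a two-finger parallel gripper is mounted at the origin on the work surface. World frame = base frame: x ahead of the robot, y to its left, z up, the work surface at z = 0. Lengths are in m, angles in degrees, forces in N, time in s.
With the tool pointing down it reaches from about 0.4 to 0.825 m from the base axis. Payload 7 kg.
Tool frame: the origin (TCP) lies at the very end of the fingers, on their centre line; the grasp point (between the pads) lies 19 mm behind it (ctrl.pinch_z is the distance from the TCP to the grasp point, in m); z points along the fingers, x is the direction in which the jaws open and shut, and the axes are right-handed (so a half turn about z gives the same grasp; the last joint's range is limited). The gripper opens to 88 mm and grips with 3 to 60 N. Pads are 19 mm wide; open, the fingers measure 130 mm over their backs; the gripper's body (78 mm by 193 mm) begins 47 mm behind the grasp point.
Start: joints at [16.507, 20.546, 0.682, 0, -70.136, -16.507], TCP at [0.675, -0, 0.227] pointing down, gripper open.
Joint ranges: [-176.03, 176.03], [-82.01, 121.73], [-58.28, 71.71], [-173.87, 95.51], [-174.79, -0.11], [-173.66, 173.66]. Speed limits (degrees/s): [136.94, 136.94, 172.46, 180, 180, 180].

## Interface

Orientations are given as [roll, pitch, yaw] about the fixed x, y, z axes, in that order (R = Rz(yaw) Ry(pitch) Rx(roll)).
In Python, from plant import ctrl gives the robot as it stands.
- The arm moves only by the tool carry_out, never from a script. Its argument "increments" is a list of rows, each a list of 7 numbers: the turn, a rotation vector about the world's x, y, z in degrees, then the shift along the world's x, y, z in mm, then the closure, from 0 (fully open) to 1 (shut). In form: [[ax, ay, az, dx, dy, dz, grip], ...]. A call has 1 to 20 rows; each row is the pose to reach, as a shift and turn from the pose commanded when the call began; what a row does not reach only later rows make up. A row lasts 1/8 s, in which the tool goes at most 62.5 mm and 10.7 degrees, less where a joint would pass 70% of its speed; a pose out of reach is approached as far as the arm can. A call with a gripper value outside its range is refused whole. The fingers move at their own pace and stop on an object; the grip force is fixed at half the most. Time passes only in rows, so rows that repeat a pose let the fingers close. It gives the time, the measured TCP pose, the force and the opening at its end, in the units of the state.
- ctrl.get_obs(): the state, without advancing time (a new reading comes with each control period).
- ctrl.snapshot(name): name is "scene" or "side" or "wrist"; returns a dict with "pixels" (420x560x3 uint8, blue, green, red), "intrinsics" (3x3 intrinsics, pixels), "dist" ([k1, k2, p1, p2, k3] as OpenCV has them; the pictures are not rectified), "rvec" (rotation vector, rad) and "tvec" (3), from world to camera coordinates, as OpenCV has them; the wrist camera has in their place "hand_eye" (4x4, takes a point from camera to tool coordinates, whose origin is the TCP and whose axes are the tool frame's). Camera axes: x right, y down, z forward; pixel columns grow to the right and rows downward; lengths in m; the calibration is good to about 2 mm. A picture is of the moment at which its call begins: read the wrist's pose just before it. There is no depth.
- ctrl.close_job(): hands the job in, once; it reports no verdict.
Trained networks look in a picture, given as the dict that the camera call returned (one of the last four; its "shot" number tells which), for a name from the list of things; names that differ only in an ending like _2 or _b are one class to them, and where a whole thing is asked for, a point or a joint stands for the part that bears it (a point fixed in the world has none). Each returns a list of dicts, best first, with "confidence" (0 to 1); they miss things now and then, are a little off and sometimes report something else, mostly with a low value. They report only what shows in the picture. A call takes as long as a camera call. They do not tell look-alikes from the thing itself.
- ctrl.search_frame(picture, label): "centre" ([x, y, z] in m, in world coordinates, good to about 4 mm: the middle of the surface that is visible of it).
- ctrl.outline_of(picture, label): "pixels" (420x560 bool, what is visible of it).
The state is a dict: "clock": time; "joint_pos": joint angles; "qvel": joint speeds; "tau": joint torques, N m; "tool_pos": TCP position; "orientation": TCP orientation; "force": force on the tool from outside, world axes, zero at the start; "moment": the same for the moment, N m; "opening": finger opening in m.
Only numpy, scipy, OpenCV 4.12 (cv2) and the standard library are available. Lean on these libraries where they do the work, as an engineer would, in place of code of your own. Each camera call takes 0.05 s, during which the arm holds its last target. There are 200 camera calls.

## Working session

There is one attempt and no reset: what is moved stays moved. The work goes in short steps, Python scripts to look and compute and a tool call to move; the robot and the scene stay as the last step left them, time stands still between calls to the robot, and variables do not carry over. Pictures are saved under pics/ and viewed, about 8 in all and at most 12, crops included, and the job is handed in when it is done.

Besides the shell and the picture viewer there is one more tool, called after "Call:" by a JSON object that holds its "op" and its "data", one argument or row to a line. carry_out: Moves the arm, as the interface text tells. Its arguments: {"type":"object","properties":{"increments":{"type":"array"}},"required":["increments"]}

```bash
mkdir -p pics; ls
cat > h.py <<'E'
import numpy as np, cv2
from plant import ctrl
def snap(n):
    s=ctrl.snapshot(n); return s
def ray(s,px):
    "world ray origin, dir(s) for fixed camera"
    R=cv2.Rodrigues(np.array(s["rvec"],float))[0]; t=np.array(s["tvec"],float).ravel()
    u=cv2.undistortPoints(np.array(px,float).reshape(-1,1,2),np.array(s["intrinsics"]),np.array(s["dist"])).reshape(-1,2)
    d=np.c_[u,np.ones(len(u))]@R
    return -R.T@t,d
def atz(s,px,z):
    o,d=ray(s,px); return o+d*((z-o[2])/d[:,2])[:,None]
def proj(s,P):
    return cv2.projectPoints(np.array(P,float).reshape(-1,1,3),np.array(s["rvec"],float),np.array(s["tvec"],float),np.array(s["intrinsics"]),np.array(s["dist"]))[0].reshape(-1,2)
E
python3 - <<'E'
from h import *
for n in ("scene","side"):
    s=snap(n); cv2.imwrite(f"pics/{n}0.png",s["pixels"])
    for l in ["tall_tube_mid","short_tube_mid","holder","tray","pusher_face","honey_jar","spice_jar","salve_tin","tea_box","drop_bottle","oil_bottle"]:
        for r in ctrl.search_frame(s,l):
            if r["confidence"]>.2: print(n,l,np.round(r["centre"],3),round(r["confidence"],2),proj(s,r["centre"]).round()[0])
E
```

```text
pics
scene tall_tube_mid [0.514 0.166 0.126] 0.69 [347. 195.]
scene short_tube_mid [0.605 0.144 0.098] 0.87 [348. 230.]
scene holder [0.36  0.362 0.066] 0.91 [393. 163.]
scene holder [0.599 0.146 0.067] 0.86 [347. 237.]
scene holder [0.407 0.152 0.026] 0.68 [328. 194.]
scene holder [ 0.584 -0.226  0.027] 0.27 [200. 265.]
scene tray [ 0.588 -0.226  0.026] 0.98 [200. 266.]
scene pusher_face [ 0.588 -0.223  0.061] 0.85 [200. 258.]
scene honey_jar [0.483 0.001 0.051] 0.77 [281. 215.]
scene honey_jar [0.679 0.001 0.058] 0.41 [298. 274.]
scene spice_jar [0.678 0.    0.059] 0.95 [298. 273.]
scene salve_tin [0.584 0.002 0.03 ] 0.84 [290. 250.]
scene tea_box [0.657 0.402 0.065] 0.75 [450. 239.]
scene drop_bottle [0.494 0.402 0.053] 0.72 [423. 197.]
scene oil_bottle [ 0.553 -0.407  0.071] 0.69 [122. 255.]
scene oil_bottle [ 0.678 -0.002  0.059] 0.47 [297. 274.]
side tall_tube_mid [0.494 0.166 0.126] 0.62 [242. 182.]
side short_tube_mid [0.586 0.144 0.097] 0.61 [269. 180.]
side short_tube_mid [ 0.566 -0.003  0.032] 0.59 [293. 221.]
side holder [0.539 0.145 0.057] 0.81 [258. 195.]
side holder [0.339 0.123 0.038] 0.7 [212. 231.]
side holder [0.331 0.342 0.058] 0.56 [174. 191.]
side tray [ 0.499 -0.247  0.021] 0.64 [332. 283.]
side tray [ 0.529 -0.42   0.069] 0.51 [390. 309.]
side pusher_face [ 0.583 -0.229  0.068] 0.9 [349. 253.]
side honey_jar [ 0.457 -0.006  0.056] 0.54 [267. 232.]
side spice_jar [ 0.651 -0.01   0.053] 0.79 [314. 205.]
side salve_tin [ 0.567 -0.005  0.03 ] 0.49 [294. 221.]
side tea_box [0.624 0.396 0.06 ] 0.93 [236. 149.]
side drop_bottle [0.479 0.398 0.052] 0.7 [203. 166.]
side oil_bottle [0.539 0.143 0.059] 0.37 [259. 195.]
```

Run:
```python
import cv2,numpy as np
a=cv2.imread("pics/scene0.png");b=cv2.imread("pics/side0.png")
cv2.imwrite("pics/sceneC.png",cv2.resize(a[120:345,80:480],(800,450),interpolation=cv2.INTER_CUBIC))
cv2.imwrite("pics/sideC.png",cv2.resize(b[110:350,140:460],(800,600),interpolation=cv2.INTER_CUBIC))
```

```text
(no output)
```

View pics/sceneC.png

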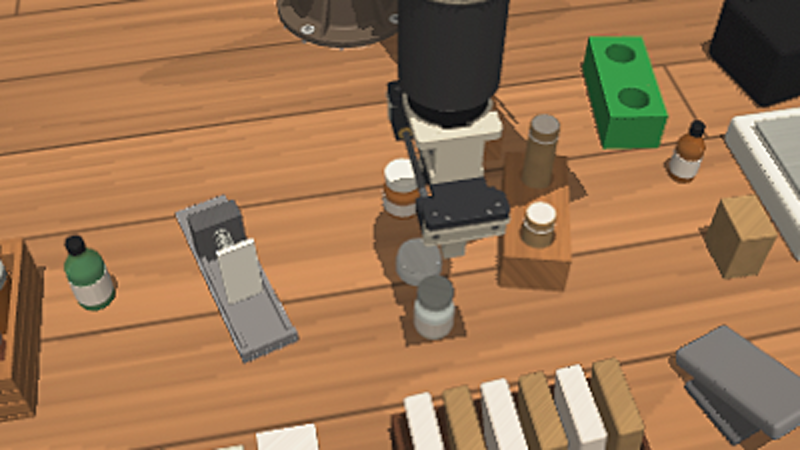

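View pics/sideC.png

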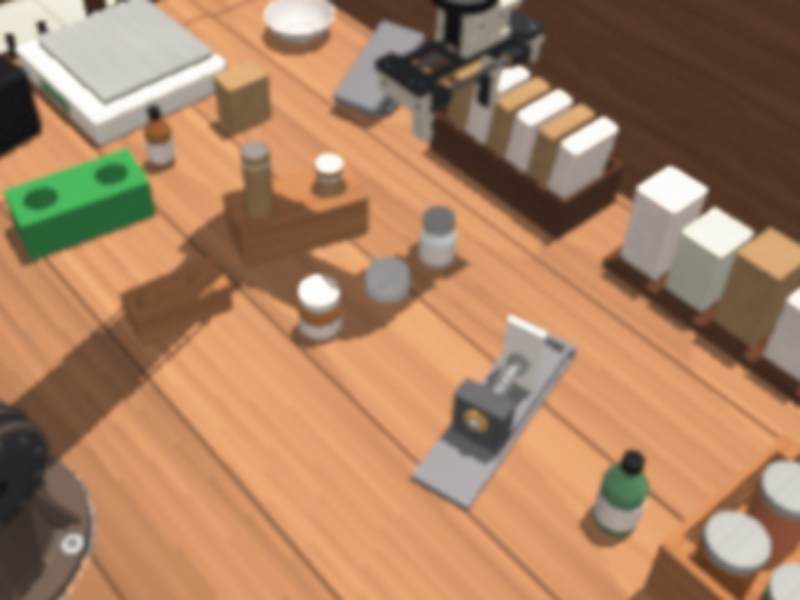

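The candidates for the holder, in `sceneC` crop pixels:
- The green block at (625,90) is excluded because it is green.
- The small wooden block, at `sideC` (180,295), is the smaller of the rest and is empty.
- The larger wooden block at (535,240) holds both tubes, so it is the one meant. The tall tube is at (540,150) with a grey top, and the short one is at (540,220).

The tray is at (235,275), with its lip towards (270,345). Next I fit the poses from the outlines.

```bash
cat > fit.py <<'E'
from h import *
from scipy.optimize import minimize
def box(x0,x1,y0,y1,z0,z1): return np.array([[x,y,z] for x in(x0,x1) for y in(y0,y1) for z in(z0,z1)])
def cyl(x,y,r,z0,z1):
    a=np.linspace(0,2*np.pi,24); return np.array([[x+r*np.cos(t),y+r*np.sin(t),z] for t in a for z in(z0,z1)])
def world(P,q):
    c,s=np.cos(q[2]),np.sin(q[2]); return np.c_[P[:,0]*c-P[:,1]*s+q[0],P[:,0]*s+P[:,1]*c+q[1],P[:,2]]
def sil(s,parts,q,k=4):
    m=np.zeros((420*k,560*k),np.uint8)
    for P in parts:
        p=(proj(s,world(P,q))*k+k/2).round().astype(np.int32); cv2.fillConvexPoly(m,cv2.convexHull(p),255)
    return cv2.resize(m,(560,420),interpolation=cv2.INTER_AREA)/255.
def fit(views,parts,q0):
    f=lambda q:sum(np.abs(sil(s,parts,q)-m).sum()/m.sum() for s,m in views)
    q0=np.array(q0,float); S=np.vstack([q0]+[q0+d for d in np.diag([.02,.02,.15])])
    r=minimize(f,q0,method="Nelder-Mead",options=dict(initial_simplex=S,xatol=2e-4,fatol=1e-4))
    return r.x,r.fun
E
python3 - <<'E'
from fit import *
S=[snap("scene"),snap("side")]
def mask(s,labels,near):
    m=np.zeros((420,560),bool)
    for l in labels:
        for r in ctrl.outline_of(s,l):
            ys,xs=np.nonzero(r["pixels"]); c=np.array([xs.mean(),ys.mean()])
            if r["confidence"]>.3 and np.hypot(*(c-proj(s,near)[0]))<30:
                print(l,round(r["confidence"],2),c.round(1),len(xs)); m|=r["pixels"]; break
    return m.astype(float)
tray=[box(-.18,.08,-.036,.036,0,.01),box(-.18,.08,-.032,.032,.01,.02),box(-.006,0,-.023,.023,.012,.115),box(-.106,-.076,-.032,.032,0,.08),box(-.076,-.006,-.006,.006,.057,.07)]
v=[(s,mask(s,["tray","pusher_face"],[.57,-.225,.05])) for s in S]
for V in (v,v[:1],v[1:]):
    q,e=fit(V,tray,[.59,-.225,np.radians(-10)]); print("tray",q.round(4),np.degrees(q[2]).round(1),round(e,3))
for s,t in ((50,1),):
  for sg in (-1,1):
    hold=[box(-.09,.09,-.042,.042,0,.065),cyl(sg*.05,0,.019,.06,.16),cyl(-sg*.05,0,.019,.06,.105)]
    if sg==-1: w=[(s,mask(s,["holder","tall_tube_mid","short_tube_mid"],[.56,.15,.07])) for s in S]
    for V in (w,w[:1],w[1:]):
        q,e=fit(V,hold,[.55,.153,np.radians(-14)]); print("holder",sg,q.round(4),np.degrees(q[2]).round(1),round(e,3), "tube",world(np.array([[sg*.05,0,.085]]),q).round(4))
E
```

```text
tray 0.94 [197.7 258.4] 2421
pusher_face 0.9 [198.5 253.4] 617
tray 0.93 [337.5 274.6] 2089
pusher_face 0.59 [347.3 252.4] 404
tray [ 0.5901 -0.2204  0.273 ] 15.6 0.133
tray [ 0.5865 -0.2215  0.2793] 16.0 0.061
tray [ 0.5913 -0.219   0.2775] 15.9 0.058
holder 0.72 [347.3 235.1] 1700
tall_tube_mid 0.68 [349.6 194.9] 525
short_tube_mid 0.74 [348.8 232.7] 326
holder 0.98 [258.1 196.3] 1419
tall_tube_mid 0.56 [242.1 180. ] 313
holder -1 [ 0.5504  0.1642 -0.2965] -17.0 0.246 tube [[0.5026 0.1788 0.085 ]]
holder -1 [ 0.5497  0.1635 -0.2876] -16.5 0.067 tube [[0.5018 0.1777 0.085 ]]
holder -1 [ 0.5527  0.1685 -0.3056] -17.5 0.14 tube [[0.505  0.1835 0.085 ]]
holder 1 [ 0.5504  0.1655 -0.3165] -18.1 0.495 tube [[0.598  0.1499 0.085 ]]
holder 1 [ 0.5498  0.1641 -0.2971] -17.0 0.151 tube [[0.5976 0.1495 0.085 ]]
holder 1 [ 0.5535  0.1685 -0.3111] -17.8 0.31 tube [[0.6011 0.1532 0.085 ]]
```

Run:
```python
from h import *
o=ctrl.get_obs(); print({k:np.round(v,3) for k,v in o.items()})
s=snap("wrist"); print(np.round(s["hand_eye"],3)); print(ctrl.pinch_z)
```

```text
{'clock': np.float64(1.8), 'joint_pos': array([ 16.507,  20.546,   0.681,   0.   , -70.136, -16.505]), 'qvel': array([ 0.003,  0.016, -0.111,  0.037, -0.059,  0.005]), 'tau': array([ 1.0000e-03, -5.8238e+01,  2.9330e+01,  7.0030e+00,  1.2000e-02,
        0.0000e+00]), 'tool_pos': array([ 0.675, -0.   ,  0.227]), 'orientation': array([-1.80000e+02, -1.00000e-03, -1.79998e+02]), 'force': array([ 0.072, -1.119,  0.423]), 'moment': array([-0.018, -0.01 ,  0.017]), 'opening': np.float64(0.088)}
[[ 1.     0.001 -0.001  0.   ]
 [-0.001  0.958  0.288 -0.077]
 [ 0.001 -0.288  0.958 -0.159]
 [ 0.     0.     0.     1.   ]]
0.0188
```

Call:
{"op": "carry_out", "data": {
  "increments": [
    [0,0,-9.5,-22,22,0,0],
    [0,0,-19,-44,44,0,0],
    [0,0,-28.5,-66,66,0,0],
    [0,0,-38,-88,88,0,0],
    [0,0,-47.5,-110,110,0,0],
    [0,0,-57,-132,132,0,0],
    [0,0,-66,-153,155,0,0],
    [0,0,-74,-172,175,0,0],
    [0,0,-74,-172,175,0,0],
    [0,0,-74,-172,175,0,0]
  ]
}}

```text
clock: 3.1
tool_pos: [0.5032, 0.175, 0.2268]
orientation: [180.0, -0.0, 106.1]
force: [-0.2, -0.1, 0.0]
opening: 0.0877
```

```bash
cat >> h.py <<'E'
from scipy.spatial.transform import Rotation
def wsnap():
    "wrist picture with rvec/tvec filled in from the measured pose"
    o=ctrl.get_obs(); s=ctrl.snapshot("wrist")
    T=np.eye(4); T[:3,:3]=Rotation.from_euler("xyz",o["orientation"],degrees=True).as_matrix(); T[:3,3]=o["tool_pos"]
    W=np.linalg.inv(T@np.array(s["hand_eye"])); s["rvec"]=cv2.Rodrigues(W[:3,:3])[0]; s["tvec"]=W[:3,3]; return s,o
E
python3 - <<'E'
from fit import *
s,o=wsnap(); print(np.round(o["tool_pos"],4),np.round(o["orientation"],2),o["clock"])
for l in ["tall_tube_mid","short_tube_mid","holder"]:
    for r in ctrl.search_frame(s,l)[:2]: print(l,np.round(r["centre"],4),round(r["confidence"],2))
im=s["pixels"].copy()
for c,P in (((0,0,255),[.5025,.1785]),((255,0,0),[.504,.166])):
    for z in (.065,.16):
        p=proj(s,cyl(P[0],P[1],.019,z,z)); cv2.polylines(im,[p.round().astype(np.int32)],True,c,1)
cv2.imwrite("pics/w1.png",im)
E
```

```text
[0.5032 0.175  0.2268] [179.97  -0.   106.12] 3.1
tall_tube_mid [0.4975 0.1775 0.1539] 0.69
tall_tube_mid [0.48   0.3985 0.0595] 0.3
short_tube_mid [0.5872 0.1483 0.0946] 0.89
holder [0.5252 0.1597 0.0621] 0.88
holder [0.3583 0.1395 0.0437] 0.88
```

View pics/w1.png

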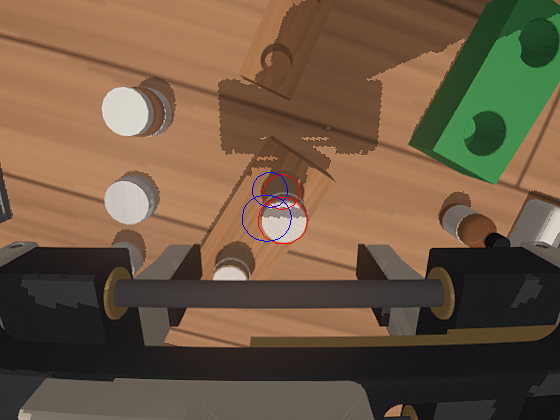

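The red model ring, from the outline fit, sits on the tall tube's top at (283,220). The short tube at (232,270) is well clear of the fingers' path. I'm descending with a 3 mm correction and closing the gripper.

Call:
{"op": "carry_out", "data": {
  "increments": [
    [0,0,0,-0.5,3.5,-15,0],
    [0,0,0,-0.5,3.5,-35,0],
    [0,0,0,-0.5,3.5,-60,0],
    [0,0,0,-0.5,3.5,-85,0],
    [0,0,0,-0.5,3.5,-105,0],
    [0,0,0,-0.5,3.5,-116,0],
    [0,0,0,-0.5,3.5,-116,0],
    [0,0,0,-0.5,3.5,-116,1],
    [0,0,0,-0.5,3.5,-116,1],
    [0,0,0,-0.5,3.5,-116,1],
    [0,0,0,-0.5,3.5,-116,1],
    [0,0,0,-0.5,3.5,-116,1],
    [0,0,0,-0.5,3.5,-116,1]
  ]
}}

```text
clock: 4.92
tool_pos: [0.5025, 0.1785, 0.1106]
orientation: [180.0, -0.0, 106.0]
force: [-0.5, 0.6, 0.5]
opening: 0.0377
```

Call:
{"op": "carry_out", "data": {
  "increments": [
    [0,0,0,0,0,8,1],
    [0,0,0,0,0,22,1],
    [0,0,0,0,0,42,1],
    [0,0,0,0,0,64,1],
    [0,0,0,0,0,86,1],
    [0,0,0,0,0,108,1],
    [0,0,0,0,0,122,1],
    [0,0,0,5,-15,130,1],
    [0,0,0,15,-50,130,1],
    [0,0,0,30,-95,130,1],
    [0,0,0,45,-145,130,1],
    [0,0,0,61,-195,130,1],
    [0,0,0,77,-245,130,1],
    [0,0,0,92,-295,130,1],
    [0,0,0,106,-340,130,1],
    [0,0,0,117,-373,130,1],
    [0,0,0,122,-389,130,1],
    [0,0,0,122,-389,130,1],
    [0,0,0,122,-389,130,1]
  ]
}}

```text
clock: 7.3
tool_pos: [0.6241, -0.21, 0.2404]
orientation: [-180.0, -0.0, 106.0]
force: [-0.2, 0.5, -0.7]
opening: 0.0377
```

```bash
cat > chk.py <<'E'
from fit import *
import sys
q=np.array([.5895,-.2205,np.radians(15.9)])
def tubefit(s,tcp):
    "uprightness: centre line of tube outline"
s,o=wsnap(); tcp=o["tool_pos"]; print(np.round(tcp,4),np.round(o["orientation"],2),o["clock"],np.round(o["force"],1),np.round(o["opening"],4))
zf=float(tcp[2])-.1006   # foot height if not slipped
pd=float(sys.argv[2]) if len(sys.argv)>2 else 0
out=[]
for n,v in (("wrist",s),("scene",snap("scene")),("side",snap("side"))):
    im=v["pixels"].copy()
    for P in (box(-.18,.08,-.036,.036,0,.01),box(-.006-pd,-pd,-.023,.023,.012,.115)):
        cv2.polylines(im,[cv2.convexHull(proj(v,world(P,q)).round().astype(np.int32))],True,(0,0,255),1)
    P=cyl(tcp[0],tcp[1],.019,zf,zf+.15)
    cv2.polylines(im,[cv2.convexHull(proj(v,P).round().astype(np.int32))],True,(255,255,0),1)
    c=proj(v,[tcp[0],tcp[1],zf+.04])[0].astype(int); c=np.clip(c,[100,100],[460,320])
    if n=="wrist": out.append(cv2.resize(im,(400,300)))
    else:
        a=im[c[1]-75:c[1]+75,c[0]-100:c[0]+100]; out.append(cv2.resize(a,(400,300),interpolation=cv2.INTER_CUBIC))
        b=v["pixels"][c[1]-75:c[1]+75,c[0]-100:c[0]+100]
        if n=="side": out.append(cv2.resize(b,(400,300),interpolation=cv2.INTER_CUBIC))
    for r in ctrl.search_frame(v,"pusher_face")[:1]:
        d=np.array(r["centre"])[:2]-q[:2]; print(n,"pusher",np.round(r["centre"],4),round(r["confidence"],2),"tray x",round(float(d@[np.cos(q[2]),np.sin(q[2])]),4))
cv2.imwrite(sys.argv[1],np.vstack([np.hstack(out[:2]),np.hstack(out[2:])]))
E
python3 chk.py pics/c1.png
```

```text
[ 0.6241 -0.21    0.2404] [-1.7998e+02 -2.0000e-02  1.0601e+02] 7.3 [-0.2  0.5 -0.7] 0.0377
wrist pusher [ 0.5724 -0.2306  0.0631] 0.8 tray x -0.0192
scene pusher [ 0.5917 -0.2294  0.0487] 0.68 tray x -0.0003
side pusher [ 0.5817 -0.2291  0.0668] 0.72 tray x -0.0099
```

View pics/c1.png

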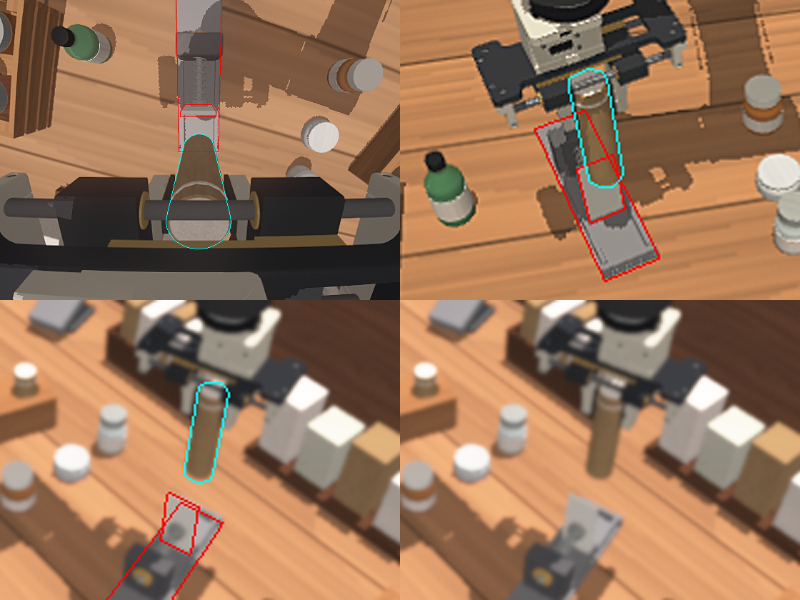

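The wrist view shows the model lines on the tray edges (columns 178 and 221) and on the plate (row 108). The tube sits centred over the lane and hasn't slipped. I'm lowering it.

Call:
{"op": "carry_out", "data": {
  "increments": [
    [0,0,0,0,-0.5,-15,1],
    [0,0,0,0,-0.5,-40,1],
    [0,0,0,0,-0.5,-65,1],
    [0,0,0,0,-0.5,-85,1],
    [0,0,0,0,-0.5,-100,1],
    [0,0,0,0,-0.5,-112,1],
    [0,0,0,0,-0.5,-120,1],
    [0,0,0,0,-0.5,-125,1],
    [0,0,0,0,-0.5,-128,1],
    [0,0,0,0,-0.5,-129,1],
    [0,0,0,0,-0.5,-129,1]
  ]
}}

```text
clock: 8.98
tool_pos: [0.6246, -0.211, 0.1118]
orientation: [180.0, 0.0, 106.0]
force: [0.2, -0.3, -1.6]
opening: 0.0376
```

```bash
python3 chk.py pics/c2.png
```

```text
[ 0.6246 -0.211   0.1118] [1.7998e+02 1.0000e-02 1.0600e+02] 8.975 [ 0.2 -0.3 -1.6] 0.0376
wrist pusher [ 0.5779 -0.2311  0.0646] 0.63 tray x -0.0141
side pusher [ 0.5817 -0.2299  0.0628] 0.91 tray x -0.0101
```

View pics/c2.png

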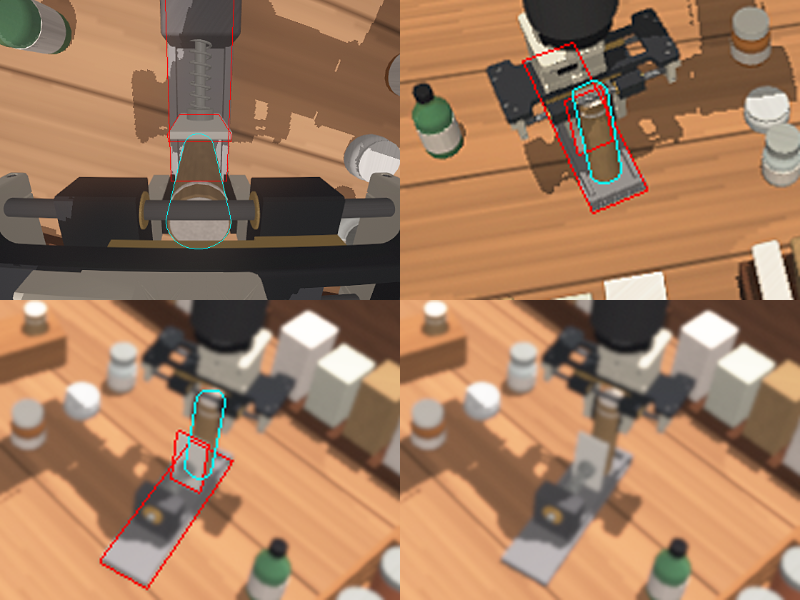

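The tube is in the gap, between the plate (wrist view row 125) and the lip, and is upright. I'm lowering it the last bit to feel the floor.

Call:
{"op": "carry_out", "data": {
  "increments": [
    [0,0,0,0,0,-0.5,1],
    [0,0,0,0,0,-1,1],
    [0,0,0,0,0,-1.3,1],
    [0,0,0,0,0,-1.3,1]
  ]
}}

```text
clock: 9.78
tool_pos: [0.6246, -0.2111, 0.1106]
orientation: [180.0, 0.0, 106.0]
force: [-1.3, 1.0, 3.0]
opening: 0.0375
```

Call:
{"op": "carry_out", "data": {
  "increments": [
    [0,0,0,-4,-1.1,0,1],
    [0,0,0,-8,-2.3,0,1],
    [0,0,0,-12,-3.4,0,1],
    [0,0,0,-16,-4.6,0,1],
    [0,0,0,-20,-5.7,0,1],
    [0,0,0,-24,-6.8,0,1],
    [0,0,0,-28,-8,0,1],
    [0,0,0,-32,-9.1,0,1],
    [0,0,0,-36,-10.3,0,1],
    [0,0,0,-40,-11.4,0,1],
    [0,0,0,-44,-12.5,0,1],
    [0,0,0,-48,-13.7,0,1],
    [0,0,0,-52,-14.8,0,1],
    [0,0,0,-56,-16,0,1],
    [0,0,0,-60,-17.1,0,1],
    [0,0,0,-63,-18,0,1],
    [0,0,0,-66,-18.8,0,1],
    [0,0,0,-66,-18.8,0,1]
  ]
}}

```text
clock: 12.02
tool_pos: [0.5602, -0.2295, 0.1107]
orientation: [179.8, 0.1, 106.0]
force: [7.2, 2.5, 0.6]
opening: 0.0377
```

```bash
python3 chk.py pics/c3.png 0.0512
```

```text
[ 0.5602 -0.2295  0.1107] [1.7979e+02 5.0000e-02 1.0602e+02] 12.025 [7.2 2.5 0.6] 0.0377
wrist pusher [ 0.5308 -0.2426  0.0675] 0.81 tray x -0.0625
scene pusher [0.5795 0.1529 0.0673] 0.57 tray x 0.0927
```

View pics/c3.png

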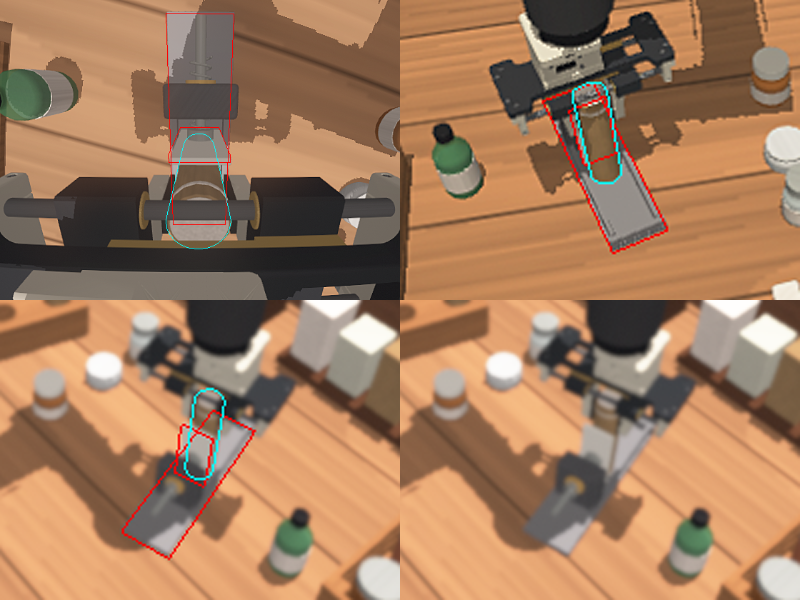

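The plate tracks the model at 51 mm of travel. The force along the press direction is 7.6 N, which fits the spring, and the tube is upright. The last centimetre goes in small steps.

Call:
{"op": "carry_out", "data": {
  "increments": [
    [0,0,0,-1.5,-0.4,-0.2,1],
    [0,0,0,-3,-0.9,-0.3,1],
    [0,0,0,-4.5,-1.3,-0.4,1],
    [0,0,0,-6,-1.7,-0.4,1],
    [0,0,0,-7,-2,-0.4,1],
    [0,0,0,-8,-2.3,-0.4,1],
    [0,0,0,-8,-2.3,-0.4,1]
  ]
}}

```text
clock: 13.2
tool_pos: [0.5532, -0.2315, 0.1107]
orientation: [179.7, 0.1, 106.0]
force: [8.0, 4.9, 3.1]
opening: 0.0375
```

Call:
{"op": "carry_out", "data": {
  "increments": [
    [0,0,0,-1,-0.3,0,1],
    [0,0,0,-1,-0.3,0,1]
  ]
}}

```text
clock: 13.45
tool_pos: [0.5523, -0.2318, 0.1108]
orientation: [179.7, 0.1, 106.0]
force: [8.6, 4.9, 3.0]
opening: 0.0379
```

Call:
{"op": "carry_out", "data": {
  "increments": [
    [0,0,0,-1,-0.3,0,1],
    [0,0,0,-1,-0.3,0,1]
  ]
}}

```text
clock: 13.7
tool_pos: [0.5513, -0.2321, 0.1107]
orientation: [179.7, 0.1, 106.0]
force: [7.7, 5.2, 2.8]
opening: 0.0374
```

Call:
{"op": "carry_out", "data": {
  "increments": [
    [0,0,0,-1,-0.3,0,1],
    [0,0,0,-1,-0.3,0,1]
  ]
}}

```text
clock: 13.95
tool_pos: [0.5504, -0.2324, 0.1108]
orientation: [179.7, 0.1, 106.0]
force: [8.4, 4.5, 3.2]
opening: 0.0377
```

Call:
{"op": "carry_out", "data": {
  "increments": [
    [0,0,0,-1,-0.3,0,1],
    [0,0,0,-1,-0.3,0,1]
  ]
}}

```text
clock: 14.2
tool_pos: [0.5494, -0.2327, 0.1108]
orientation: [179.7, 0.1, 106.0]
force: [8.5, 4.9, 2.2]
opening: 0.0375
```

Call:
{"op": "carry_out", "data": {
  "increments": [
    [0,0,0,-1,-0.3,0,1],
    [0,0,0,-1,-0.3,0,1]
  ]
}}

```text
clock: 14.45
tool_pos: [0.5484, -0.2329, 0.1107]
orientation: [179.7, 0.1, 106.0]
force: [8.7, 5.0, 2.7]
opening: 0.0378
```

Call:
{"op": "carry_out", "data": {
  "increments": [
    [0,0,0,-1,-0.3,0,1],
    [0,0,0,-1,-0.3,0,1]
  ]
}}

```text
clock: 14.7
tool_pos: [0.5481, -0.2331, 0.1108]
orientation: [179.6, 0.1, 106.0]
force: [10.2, 6.3, 1.1]
opening: 0.0378
```

Call:
{"op": "carry_out", "data": {
  "increments": [
    [0,0,0,-1,-0.3,0,1],
    [0,0,0,-1,-0.3,0,1]
  ]
}}

```text
clock: 14.95
tool_pos: [0.5479, -0.2331, 0.1108]
orientation: [179.5, 0.1, 106.0]
force: [12.4, 7.1, -0.1]
opening: 0.0377
```

```bash
python3 chk.py pics/c4.png 0.06
python3 - <<'E'
import cv2
E
```

```text
[ 0.5479 -0.2331  0.1108] [1.7952e+02 1.1000e-01 1.0605e+02] 14.95 [12.4  7.1 -0.1] 0.0377
wrist pusher [ 0.5183 -0.2485  0.0657] 0.69 tray x -0.0761
scene pusher [ 0.5399 -0.257   0.0431] 0.48 tray x -0.0577
side pusher [ 0.5236 -0.2536  0.0778] 0.63 tray x -0.0724
```

View pics/c4.png

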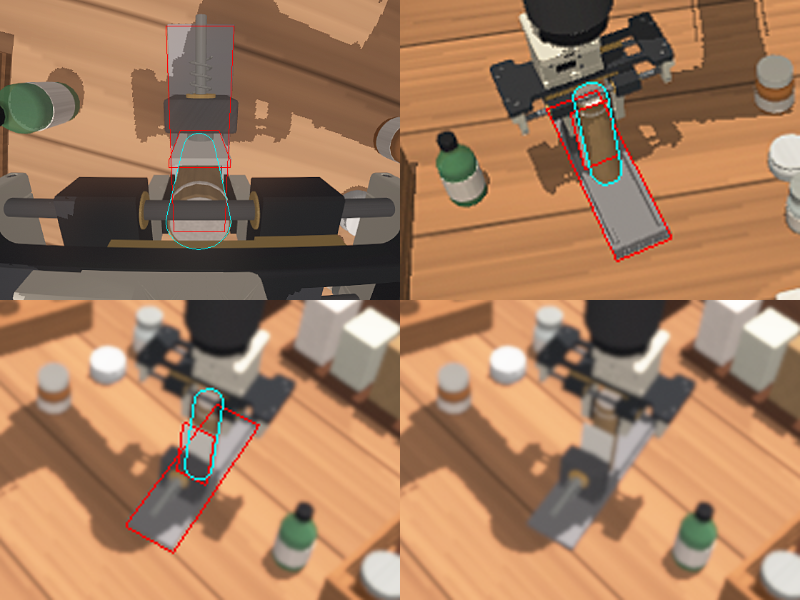

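Motion has stalled: 0.2 mm gained per 1 mm commanded while the force rises, so the collar is on the stop. That agrees with the picture, where the plate matches the 60 mm model. The tool tilts 0.5° under load and the downward force has faded, so I'm trimming the tilt and pressing a little more back and down.

Call:
{"op": "carry_out", "data": {
  "increments": [
    [-0.1,0.35,0,-0.5,-0.1,-0.3,1],
    [-0.2,0.7,0,-1,-0.3,-0.6,1],
    [-0.2,0.7,0,-1.5,-0.4,-0.8,1],
    [-0.2,0.7,0,-1.5,-0.4,-0.8,1]
  ]
}}

```text
clock: 15.75
tool_pos: [0.5477, -0.2332, 0.1107]
orientation: [-179.9, 0.1, 106.1]
force: [14.0, 9.7, 3.1]
opening: 0.0375
```

Call:
{"op": "carry_out", "data": {
  "increments": [
    [0,0,0,-0.5,0.4,-0.2,1],
    [0,0,0,-0.7,0.7,-0.2,1],
    [0,0,0,-0.7,0.7,-0.2,1],
    [0,0,0,-0.7,0.7,-0.2,1],
    [0,0,0,-0.7,0.7,-0.2,1],
    [0,0,0,-0.7,0.7,-0.2,1],
    [0,0,0,-0.7,0.7,-0.2,1],
    [0,0,0,-0.7,0.7,-0.2,1]
  ]
}}

```text
clock: 16.75
tool_pos: [0.5476, -0.2331, 0.1107]
orientation: [-179.9, 0.2, 106.1]
force: [15.2, 5.6, 1.0]
opening: 0.0373
```

```bash
python3 chk.py pics/c5.png 0.06
python3 - <<'E'
from fit import *
s=snap("side"); tcp=ctrl.get_obs()["tool_pos"]
for r in ctrl.outline_of(s,"tall_tube_mid")[:2]:
    ys,xs=np.nonzero(r["pixels"]); print(round(r["confidence"],2),xs.mean(),ys.mean(),len(xs),proj(s,[*tcp[:2],.12]))
s2=snap("scene")
for l in ["short_tube_mid","honey_jar","spice_jar","salve_tin","tea_box","drop_bottle","oil_bottle"]:
    print(l,[np.round(r["centre"],3) for r in ctrl.search_frame(s2,l)[:1]])
c=cv2.resize(s["pixels"][120:320,220:460],(720,600),interpolation=cv2.INTER_CUBIC); cv2.imwrite("pics/c6.png",c)
E
```

```text
[ 0.5476 -0.2331  0.1107] [-179.94    0.21  106.09] 16.75 [15.2  5.6  1. ] 0.0373
wrist pusher [ 0.5209 -0.2528  0.0669] 0.9 tray x -0.0748
scene pusher [ 0.5542 -0.4045  0.0684] 0.59 tray x -0.0844
side pusher [ 0.5217 -0.253   0.0758] 0.72 tray x -0.0741
0.67 343.07582938388623 246.04265402843603 211 [[343.57079498 248.49222658]]
short_tube_mid [array([0.606, 0.142, 0.097])]
honey_jar [array([0.484, 0.003, 0.049])]
spice_jar [array([ 0.679, -0.002,  0.058])]
salve_tin [array([0.587, 0.   , 0.028])]
tea_box [array([ 0.536, -0.261,  0.046])]
drop_bottle [array([0.497, 0.403, 0.056])]
oil_bottle [array([ 0.554, -0.407,  0.066])]
```

View pics/c5.png

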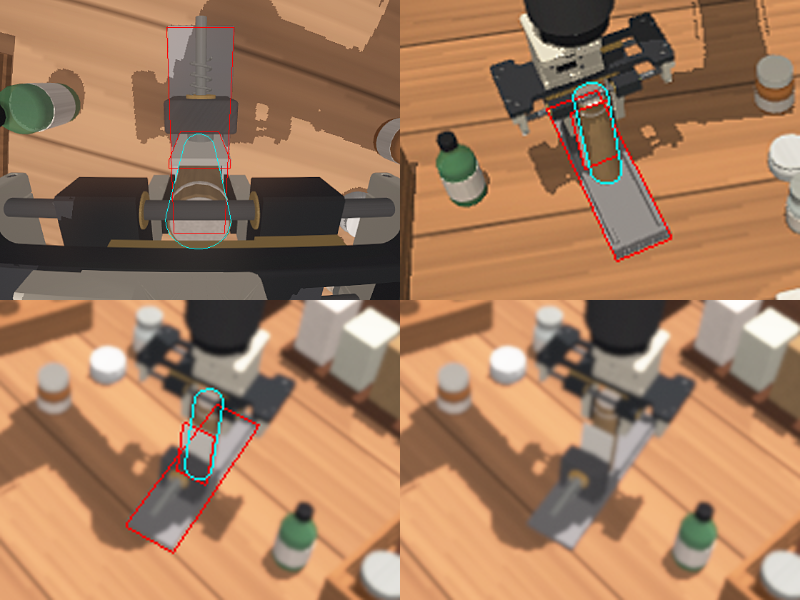

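The tube is at the stop and upright. I'm adding a slight downward press so its foot stays on the floor, then holding.

Call:
{"op": "carry_out", "data": {
  "increments": [
    [0,0,0,0,0,-0.4,1],
    [0,0,0,-0.3,-0.1,-0.8,1],
    [0,0,0,-0.3,-0.1,-0.8,1],
    [0,0,0,-0.3,-0.1,-0.8,1],
    [0,0,0,-0.3,-0.1,-0.8,1],
    [0,0,0,-0.3,-0.1,-0.8,1]
  ]
}}

```text
clock: 18.3
tool_pos: [0.5476, -0.2331, 0.1107]
orientation: [-180.0, 0.2, 106.1]
force: [15.5, 8.2, 6.8]
opening: 0.0378
```

```bash
python3 -c "
from plant import ctrl
print(ctrl.get_obs()['force']); print(ctrl.close_job())"
```

```text
[15.51663227  8.16484515  6.79075761]
the job is handed in; nothing more can be done
None
```

I pulled the tall tube out of the larger wooden holder and stood it in the lane between the lip and the plate. I then slid it back with the tube against the plate until the pusher met its stop. The job was handed in at about 18 s with the tube still held there.

**Press and position:**
- The last readings were about 17 N along the lane and about 7 N down. The tool was within 0.2° of vertical.
- Motion stalled while the force rose.
- The plate matched the 60 mm model in the wrist picture.
- The tool height was the same as at first floor contact.

**Bystanders:** the short tube, both bottles, honey jar, spice jar and salve tin were all found within a few mm of where they started.

**Checks that disagreed or failed:**
- The networks' pusher positions were unreliable at the stop: some sat about 15 mm behind the model, and one was plainly another object. I relied on the force stall and the model overlay instead.
- The last detection for the tea box landed on the tray area, so its final place was not confirmed. The arm never went near it.
- About 3.5 N of sideways force remained on the tool.

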